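Clear the wooden block out of the tray and lay the polishing bar in it

TASK

A dark wooden rubbing block has been left in the shallow metal tray where the red polishing bar belongs. Take the block out and lay it flat, wholly on the round cork mat; then lay the polishing bar flat on the floor of the tray, lengthwise and wholly inside the rim. Set both down, do not drop them.

Things in the scene. Friction and masses are not known exactly. Their poses are not given: they have to be found in the camera images.
- wood_block_middle (a point): Centre (half-way up) of the loose dark-brown wooden rubbing block that lies in the tray at the start: 45 x 76 x 30 mm (x, y, z), about 0.07 kg. Its y axis runs along its length, x across its 45 mm width (the grasp), z up; the point is 15 mm above its underside. A smaller fixed wooden block far back on the bench is not meant.
- bar_middle (a point): Centre (half-way up) of the loose polishing bar: a plain, smooth, bright brick-red bar with a slightly bowed top, 43 x 106 x 33 mm (x, y, z), about 0.35 kg, lying on the bench right of tray and mat. Its y axis runs along its length, x across its 43 mm width (the grasp), z up; the point is 16.5 mm above its underside. Not to be confused with the darker, speckled red-brown sanding block near it, which is smaller (36 x 90 x 27 mm), straight-edged, and no part of this job.
- tray_floor (a point): Centre of the upper face of the floor of the fixed shallow metal tray, 3 mm above the bench. Tray 156 x 90 mm outside, 150 x 84 mm inside, long side along its x axis, z up; the rim stands 10 mm above the bench (7 mm above this point), walls 3 mm thick.
- mat_top (a point): Centre of the upper face of the fixed round cork mat, 144 mm across and 4 mm thick, so 4 mm above the bench. It lies beside the tray, on either side of it; empty at the start.
There are look-alikes about, which are no part of the job. Leave any turquoise look-alike of the part that bears bar_middle alone.

How it is judged:
By the outcome, as a careful person would: the job done as asked, in the order asked, and still so for the second after the job is handed in, with the robot touching nothing.
It also fails if it takes over 58 s, if anything falls off the work surface, if the arm or the gripper's body presses on something with over 40 N, if the wrist force passes 120 N, or if a joint passes its speed limit or range.

ROBOT

A 6-joint arm with a two-finger parallel gripper is mounted at the origin on a cart in front of the work surface, level with it; the furniture and walls round the work are solid. World frame = base frame: x ahead of the robot, y to its left, z up, the work surface at z = 0. Lengths are in mm, angles in rad, forces in N, time in s.
With the tool pointing down it reaches from about 350 to 875 mm from the base axis. Payload 4.2 kg.
Tool frame: the origin (TCP) lies at the very end of the fingers, on their centre line; the grasp point (between the pads) lies arm.grip_depth behind it (arm.grip_depth is the distance from the TCP to the grasp point, in mm); x points along the fingers, y is the direction in which the jaws open and shut, and the axes are right-handed (so a half turn about x gives the same grasp; the last joint's range is limited). The gripper opens to 85 mm and grips with 20 to 120 N. Pads are 22 mm wide; open, the fingers measure 114 mm over their backs; the gripper's body (76 mm by 85 mm) begins 54 mm behind the grasp point. The pads swing forward as they close: fully open they stand 13 mm farther back than shut.
Start: joints at [-0.953, 0.385, 0.008, 0, -1.194, -0.259], TCP at [219.483, -585.172, 231.312] pointing down, gripper open.
Joint ranges: [-3.14, 3.14], [-1.21, 2.06], [-1.07, 1.41], [-3.16, 2.05], [-2.99, -0.16], [-3.1, 3.1]. Speed limits (rad/s): [2.79, 2.79, 3.14, 3.14, 3.14, 3.14].

INTERFACE

Orientations are given as a unit quaternion [x, y, z, w].
In Python, from bench import arm, get_image, models gives the robot as it stands.
- The arm moves only by the tool arm_command, never from a script. Its argument "rows" is a list of rows, each an object of numbers: "dx", "dy", "dz": the shift along the tool's x, y, z in m; "wx", "wy", "wz": the turn, a rotation vector about the tool's x, y, z in degrees; "gripper": the closure, from -1 (fully open) to 1 (shut). A call has exactly 8 rows; each row is the pose to reach, as a shift and turn from the pose measured when the call began, along the tool's axes at that moment; what a row does not reach only later rows make up. A row lasts 1/10 s, in which the tool goes at most 50 mm and 8.59 degrees, less where a joint would pass 70% of its speed; a pose out of reach is approached as far as the arm can. A call with a gripper value outside its range is refused whole. The fingers move at their own pace and stop on an object; the grip force is fixed at half the most. Time passes only in rows, so rows that repeat a pose let the fingers close, or fill a call up. It gives the time, the measured TCP pose, the force and the opening at its end, in the units of the state.
- arm.read_state(): the state, without advancing time (a new reading comes with each control period).
- get_image(name): name is "scene" or "top" or "wrist"; returns a dict with "img" (480x640x3 uint8, red, green, blue), "K" (3x3 intrinsics, pixels), "k1" (the pictures are not rectified: a ray, as slopes to the right and down, at radius r is drawn at 1 + k1 r^2 times it, then the intrinsics apply), "rvec" (rotation vector, rad) and "tvec" (3), from world to camera coordinates, as OpenCV has them; the wrist camera has in their place "T_tool_cam" (4x4, takes a point from camera to tool coordinates, whose origin is the TCP and whose axes are the tool frame's). Camera axes: x right, y down, z forward; pixel columns grow to the right and rows downward; lengths in mm; the calibration is good to about 2 mm. A picture is of the moment at which its call begins: read the wrist's pose just before it. There is no depth.
- arm.job_done(): hands the job in, once; it reports no verdict.
Trained networks look in the newest picture that a camera, given by its name, has taken for a name from the list of things; names that differ only in an ending like _2 or _b are one class to them, and where a whole thing is asked for, a point or a joint stands for the part that bears it (a point fixed in the world has none). Each returns a list of dicts, best first, with "conf" (0 to 1); they miss things now and then, are a little off and sometimes report something else, mostly with a low value. They report only what shows in the picture. A call takes as long as a camera call. They do not tell look-alikes from the thing itself.
- models.cut_out(camera, query): "mask" (480x640 bool, what is visible of it) and "extent" ([left, top, right, bottom] in pixels, round what is visible of it).
The state is a dict: "clock": time; "joints": joint angles; "joint_vel": joint speeds; "joint_efforts": joint torques, N m; "position": TCP position; "ee_rot": TCP orientation; "contact_force": force on the tool from outside, world axes, zero at the start; "wrist_torque": the same for the moment, N m; "gripper_width": finger opening in mm.
Only numpy, scipy, OpenCV 4.12 (cv2) and the standard library are available. Lean on these libraries where they do the work, as an engineer would, in place of code of your own. Each camera call takes 0.05 s, during which the arm holds its last target.

## Working session

There is one attempt and no reset: what is moved stays moved. The work goes in short steps, Python scripts to look and compute and a tool call to move; the robot and the scene stay as the last step left them, time stands still between calls to the robot, and variables do not carry over. Pictures are saved under pics/ and viewed, and the job is handed in when it is done.

Besides the shell and the picture viewer there is one more tool, called after "Request:" as name(argument=value, ...) on one line, values as JSON. arm_command: Moves the arm, as the interface text tells. Its arguments: {"type":"object","properties":{"rows":{"type":"array"}},"required":["rows"]}

```bash
ls; mkdir -p pics; cat > h.py <<'E'
import numpy as np, cv2
from bench import arm, get_image, models
from scipy.spatial.transform import Rotation as R
def save(im,n): cv2.imwrite(f'pics/{n}.png',im['img'][:,:,::-1])
def campose(im,st=None):
    if 'rvec' in im:
        Rm=cv2.Rodrigues(np.array(im['rvec'],float))[0]; t=np.array(im['tvec'],float).ravel()
        return Rm.T, -Rm.T@t
    T=np.array(im['T_tool_cam']); Rt=R.from_quat(st['ee_rot']).as_matrix()
    return Rt@T[:3,:3], Rt@T[:3,3]+np.array(st['position'])
def pix2z(im,uv,z,st=None):
    Rc,c=campose(im,st); K=np.array(im['K']); k1=im['k1']
    uv=np.atleast_2d(uv).astype(float)
    p=cv2.undistortPoints(uv.reshape(-1,1,2),K,np.array([k1,0,0,0.])).reshape(-1,2)
    d=np.c_[p,np.ones(len(p))]@Rc.T
    s=(z-c[2])/d[:,2]
    return c+d*s[:,None]
def proj(im,P,st=None):
    Rc,c=campose(im,st); q=(np.atleast_2d(P)-c)@Rc
    return cv2.projectPoints(q.reshape(-1,1,3),np.zeros(3),np.zeros(3),np.array(im['K']),np.array([im['k1'],0,0,0.]))[0].reshape(-1,2)
E
python3 - <<'E'
from h import *
print(arm.read_state(), arm.grip_depth)
for n in ['scene','top']:
    im=get_image(n); save(im,n+'0'); print(n,campose(im)[1],im['k1'])
    for q in ['wood_block_middle','bar_middle','tray_floor','mat_top']:
        for r in models.cut_out(n,q)[:3]:
            print(n,q,r['conf'],r['extent'])
E
```

```text
pics
{'clock': 0.0, 'joints': array([-9.53364096e-01,  3.85532420e-01,  6.61918090e-03, -5.16430015e-04,
       -1.19397892e+00, -2.58611765e-01]), 'joint_vel': array([-0.00027836,  0.00045395,  0.00155749,  0.00021975, -0.00022146,
        0.00153175]), 'joint_efforts': array([ 3.38466734e-04, -3.92292130e+01,  1.88398433e+01,  4.18592915e+00,
       -4.55364003e-03, -1.63110858e-06]), 'position': array([ 219.30472572, -584.63577703,  230.23095628]), 'ee_rot': array([-0.12537334,  0.69592931,  0.12685937,  0.6956081 ]), 'contact_force': array([-0.05480263,  0.18904889,  0.26757819]), 'wrist_torque': array([-0.02222064,  0.05453059, -0.00166392]), 'gripper_width': 85.11958568828635} 18.700000000000003
scene [-200.01279816  608.21140468  767.39231906] -0.204238983068069
scene wood_block_middle 0.78 [157.5, 271.9, 200.8, 312.1]
scene bar_middle 0.77 [351.8, 174.2, 399.0, 205.4]
scene bar_middle 0.74 [369.5, 204.0, 403.1, 245.1]
scene tray_floor 0.82 [129.7, 270.1, 233.3, 338.0]
scene mat_top 0.69 [272.2, 233.4, 346.9, 284.6]
top [383.13035198   5.92892193 942.33499198] -0.08272531257712758
top wood_block_middle 0.91 [164.1, 172.3, 198.5, 211.5]
top bar_middle 0.72 [392.2, 182.8, 441.6, 208.5]
top bar_middle 0.57 [356.6, 224.5, 406.7, 268.0]
top tray_floor 0.58 [153.5, 160.2, 210.5, 239.2]
top mat_top 0.7 [266.0, 195.4, 336.3, 259.9]
```

View pics/scene0.png

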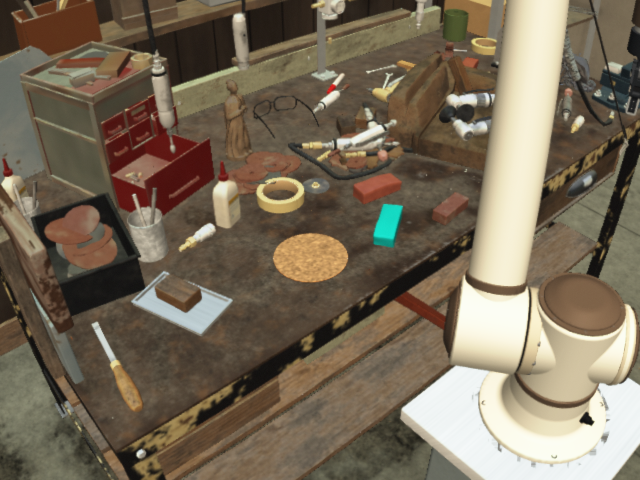

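View pics/top0.png

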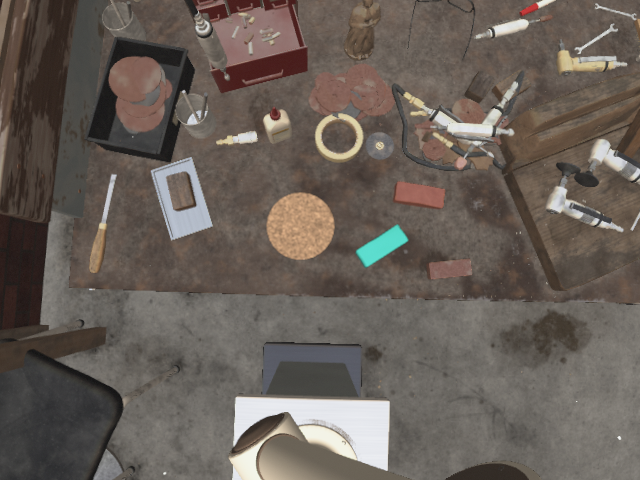

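The top view shows the tray at about (182,200) with the block in it at (181,191). The mat is at (301,226) and the red bar at (419,195). The turquoise look-alike is at (382,246) and the sanding block at (450,269). Next I'll fit poses to the masks in both views.

```bash
cat > fit.py <<'E'
from h import *
from scipy.optimize import minimize
def corners(p,dims,z0):
    x,y,a=p; w,l,h=dims
    c=np.array([[sx*w/2,sy*l/2] for sx in(-1,1) for sy in(-1,1)]) if l else np.array([[w/2*np.cos(t),w/2*np.sin(t)] for t in np.linspace(0,6.283,60)])
    r=np.array([[np.cos(a),-np.sin(a)],[np.sin(a),np.cos(a)]])
    c=c@r.T+[x,y]
    return np.vstack([np.c_[c,np.full(len(c),z0)],np.c_[c,np.full(len(c),z0+h)]])
def iou(p,dims,z0,views):
    tot=0; S=4
    for im,mask,st in views:
        q=proj(im,corners(p,dims,z0),st)
        hull=cv2.convexHull(q.astype(np.float32))
        m=np.zeros((480,640),np.uint8); 
        big=cv2.resize(mask.astype(np.uint8),None,fx=S,fy=S,interpolation=cv2.INTER_NEAREST)
        mb=np.zeros_like(big); cv2.fillConvexPoly(mb,np.round((hull*S+S/2-.5)).astype(np.int32),1)
        tot+=(mb&big).sum()/max(1,(mb|big).sum())
    return tot/len(views)
def fit(p0,dims,z0,views,angs):
    best=None
    for a in angs:
        s=np.array([[p0[0],p0[1],a]]+[[p0[0]+dx,p0[1]+dy,a+da] for dx,dy,da in((15,0,.2),(0,15,-.2),(-8,-8,.3))])
        r=minimize(lambda p:-iou(p,dims,z0,views),s[0],method='Nelder-Mead',options=dict(initial_simplex=s,xatol=.1,fatol=1e-4,maxiter=200))
        if best is None or r.fun<best.fun: best=r
    return best.x,-best.fun
E
python3 - <<'E'
from fit import *
ims={n:get_image(n) for n in('scene','top')}
A=np.arange(0,3.1,.5)
def get(q,n,near=None):
    rs=models.cut_out(n,q)
    return rs
for q,dims,z0 in (('wood_block_middle',(45,76,30),3),('bar_middle',(43,106,33),0),('tray_floor',(156,90,10),0),('mat_top',(144,0,4),0)):
    vs=[]
    for n in('top','scene'):
        ims[n]=get_image(n)
        rs=models.cut_out(n,q)
        if q=='bar_middle':
            rs=[r for r in rs if (lambda c:c[0]>c[2]*1.3)(ims[n]['img'][r['mask']].mean(0))]
            for r in rs: print(r['extent'],r['conf'],ims[n]['img'][r['mask']].mean(0))
        if rs: 
            mm=rs[0]['mask']; 
            if q=='tray_floor': mm=cv2.fillConvexPoly(np.zeros((480,640),np.uint8),cv2.convexHull(np.argwhere(mm)[:,::-1].astype(np.int32)),1)>0
            vs.append((ims[n],mm,None))
    m=np.argwhere(vs[0][1]).mean(0)[::-1]
    p0=pix2z(vs[0][0],m,z0+dims[2]/2)[0]
    for v in (vs,vs[:1],vs[1:]):
        print(q,np.round(p0,1),*fit(p0,dims,z0,v,A if dims[1] else [0]))
E
```

```text
wood_block_middle [572.8 291.8  18. ] [572.13670092 291.51610111   1.84639287] 0.9119248802661322
wood_block_middle [572.8 291.8  18. ] [572.41434329 291.04522379   1.86412063] 0.9386910237876199
wood_block_middle [572.8 291.8  18. ] [569.2413157  291.72508079  -1.34528797] 0.9022671715477161
[394.8, 183.4, 444.1, 209.4] 0.96 [149.41198502  96.52247191  85.45786517]
[350.9, 173.4, 400.1, 204.4] 0.75 [144.30566802  77.61639676  57.3451417 ]
bar_middle [ 579.4 -212.6   16.5] [ 577.98664125 -212.79311599    3.04603166] 0.8563437662873663
bar_middle [ 579.4 -212.6   16.5] [ 5.78950853e+02 -2.10804637e+02 -1.05702436e-01] 0.8674992385013707
bar_middle [ 579.4 -212.6   16.5] [ 576.70843762 -212.01435602    3.09311309] 0.8566471481240512
tray_floor [559.7 293.9   5. ] [5.58734894e+02 2.94830735e+02 3.62556405e-01] 0.937836981710688
tray_floor [559.7 293.9   5. ] [5.60914000e+02 2.93334275e+02 3.32452421e-01] 0.9219526507857916
tray_floor [559.7 293.9   5. ] [5.58035387e+02 2.94774744e+02 3.61002120e-01] 0.9615963985802095
mat_top [507.4  36.4   2. ] [ 5.07107203e+02  3.69705500e+01 -1.36192995e-02] 0.9637947946755774
mat_top [507.4  36.4   2. ] [5.07953998e+02 3.63576651e+01 6.82865738e-02] 0.9702101998621641
mat_top [507.4  36.4   2. ] [5.06072297e+02 3.78846688e+01 2.51618825e-02] 0.966124971389334
```

```bash
cat > plan.py <<'E'
from h import *
def plan(x,y,z,ang):
    """jaw axis (tool y) at world angle ang (mod pi), tool x down"""
    st=arm.read_state(); Rc=R.from_quat(st['ee_rot']); p=np.array(st['position'])
    best=None
    for a in(ang,ang+np.pi):
        yv=np.array([np.cos(a),np.sin(a),0]); xv=np.array([0,0,-1.]); zv=np.cross(xv,yv)
        Rt=R.from_matrix(np.c_[xv,yv,zv]); d=Rc.inv()*Rt
        rv=d.as_rotvec(degrees=True)
        d1=np.arctan2(y,x)-st['joints'][0]
        print('d',np.round(Rc.inv().apply(np.array([x,y,z])-p)/1000,4),'w',np.round(rv,2),'|w|',round(np.linalg.norm(rv),1))
    j=Rc.as_matrix(); print('now',np.round(p,1),'jawang',round(np.arctan2(j[1,1],j[0,1]),4),'q6',round(st['joints'][5],3),'q1',round(st['joints'][0],3),'w',round(st['gripper_width'],1),'F',np.round(st['contact_force'],1),'t',st['clock'])
E
python3 - <<'E'
from plan import *
plan(572,291.5,200,1.85)
im=get_image('wrist');print(np.round(im['T_tool_cam'],3),im['K'])
E
```

```text
d [0.0313 0.6971 0.6379] w [ 4.56 -0.   -0.  ] |w| 4.6
d [0.0313 0.6971 0.6379] w [-175.44    0.     -0.  ] |w| 175.4
now [ 219.5 -585.2  231.3] jawang 1.9296 q6 -0.259 q1 -0.953 w 85.3 F [-0.9  0.1 -0.8] t 1.4
[[ 0.0000e+00 -3.1200e-01  9.5000e-01 -1.4342e+02]
 [ 1.0000e+00 -0.0000e+00 -0.0000e+00 -1.0000e-02]
 [ 0.0000e+00  9.5000e-01  3.1200e-01 -8.0961e+01]
 [ 0.0000e+00  0.0000e+00  0.0000e+00  1.0000e+00]] [[330.56911888   0.         323.91733772]
 [  0.         330.56911888 236.69005982]
 [  0.           0.           1.        ]]
```

Request:
arm_command(rows=[{"dx": 0.031, "dy": 0.697, "dz": 0.638, "wx": 4.6, "gripper": -1}, {"dx": 0.031, "dy": 0.697, "dz": 0.638, "wx": 4.6, "gripper": -1}, {"dx": 0.031, "dy": 0.697, "dz": 0.638, "wx": 4.6, "gripper": -1}, {"dx": 0.031, "dy": 0.697, "dz": 0.638, "wx": 4.6, "gripper": -1}, {"dx": 0.031, "dy": 0.697, "dz": 0.638, "wx": 4.6, "gripper": -1}, {"dx": 0.031, "dy": 0.697, "dz": 0.638, "wx": 4.6, "gripper": -1}, {"dx": 0.031, "dy": 0.697, "dz": 0.638, "wx": 4.6, "gripper": -1}, {"dx": 0.031, "dy": 0.697, "dz": 0.638, "wx": 4.6, "gripper": -1}])

```text
validation failed for argument at $.ro...
```

```bash
python3 - <<'E'
from plan import *
plan(572,291.5,200,1.85)
E
```

```text
d [0.0313 0.6971 0.6379] w [4.56 0.   0.  ] |w| 4.6
d [0.0313 0.6971 0.6379] w [-175.44   -0.      0.  ] |w| 175.4
now [ 219.5 -585.2  231.3] jawang 1.9295 q6 -0.259 q1 -0.953 w 85.6 F [-0.5  0.1  0.7] t 1.45
```

Request:
arm_command(rows=[{"dx": 0.002, "dy": 0.037, "dz": 0.034, "wx": 1, "wy": 0, "wz": 0, "gripper": -1}, {"dx": 0.004, "dy": 0.074, "dz": 0.067, "wx": 2, "wy": 0, "wz": 0, "gripper": -1}, {"dx": 0.006, "dy": 0.11, "dz": 0.101, "wx": 3, "wy": 0, "wz": 0, "gripper": -1}, {"dx": 0.008, "dy": 0.147, "dz": 0.134, "wx": 4, "wy": 0, "wz": 0, "gripper": -1}, {"dx": 0.01, "dy": 0.184, "dz": 0.168, "wx": 4.6, "wy": 0, "wz": 0, "gripper": -1}, {"dx": 0.012, "dy": 0.221, "dz": 0.202, "wx": 4.6, "wy": 0, "wz": 0, "gripper": -1}, {"dx": 0.014, "dy": 0.257, "dz": 0.235, "wx": 4.6, "wy": 0, "wz": 0, "gripper": -1}, {"dx": 0.016, "dy": 0.294, "dz": 0.269, "wx": 4.6, "wy": 0, "wz": 0, "gripper": -1}])

```text
clock: 2.25
position: [368.4, -213.9, 215.7]
ee_rot: [-0.098, 0.7, 0.098, 0.701]
contact_force: [1.0, -0.7, -0.2]
gripper_width: 85.6
```

```bash
python3 - <<'E'
from plan import *
plan(572,291.5,200,1.85)
E
```

```text
d [0.0158 0.43   0.3346] w [-0.05  0.07  0.04] |w| 0.1
d [0.0158 0.43   0.3346] w [ 1.7995e+02  6.0000e-02 -1.1000e-01] |w| 180.0
now [ 368.4 -213.9  215.7] jawang 1.8491 q6 -1.151 q1 -0.141 w 85.6 F [ 1.  -0.7 -0.2] t 2.25
```

Request:
arm_command(rows=[{"dx": 0.016, "dy": 0.43, "dz": 0.335, "wx": 0, "wy": 0, "wz": 0, "gripper": -1}, {"dx": 0.016, "dy": 0.43, "dz": 0.335, "wx": 0, "wy": 0, "wz": 0, "gripper": -1}, {"dx": 0.016, "dy": 0.43, "dz": 0.335, "wx": 0, "wy": 0, "wz": 0, "gripper": -1}, {"dx": 0.016, "dy": 0.43, "dz": 0.335, "wx": 0, "wy": 0, "wz": 0, "gripper": -1}, {"dx": 0.016, "dy": 0.43, "dz": 0.335, "wx": 0, "wy": 0, "wz": 0, "gripper": -1}, {"dx": 0.016, "dy": 0.43, "dz": 0.335, "wx": 0, "wy": 0, "wz": 0, "gripper": -1}, {"dx": 0.016, "dy": 0.43, "dz": 0.335, "wx": 0, "wy": 0, "wz": 0, "gripper": -1}, {"dx": 0.016, "dy": 0.43, "dz": 0.335, "wx": 0, "wy": 0, "wz": 0, "gripper": -1}])

```text
clock: 3.05
position: [517.9, 157.4, 204.3]
ee_rot: [-0.098, 0.7, 0.098, 0.701]
contact_force: [0.6, -0.7, 0.3]
gripper_width: 85.1
```

```bash
python3 - <<'E'
from plan import *
plan(572,291.5,200,1.85)
E
```

```text
d [0.0044 0.114  0.089 ] w [-0.01  0.11  0.04] |w| 0.1
d [0.0044 0.114  0.089 ] w [ 1.7999e+02  6.0000e-02 -1.7000e-01] |w| 180.0
now [517.9 157.4 204.3] jawang 1.8499 q6 -1.888 q1 0.595 w 85.1 F [ 0.6 -0.7  0.3] t 3.05
```

Request:
arm_command(rows=[{"dx": 0.004, "dy": 0.114, "dz": 0.089, "wx": 0, "wy": 0, "wz": 0, "gripper": -1}, {"dx": 0.004, "dy": 0.114, "dz": 0.089, "wx": 0, "wy": 0, "wz": 0, "gripper": -1}, {"dx": 0.004, "dy": 0.114, "dz": 0.089, "wx": 0, "wy": 0, "wz": 0, "gripper": -1}, {"dx": 0.004, "dy": 0.114, "dz": 0.089, "wx": 0, "wy": 0, "wz": 0, "gripper": -1}, {"dx": 0.004, "dy": 0.114, "dz": 0.089, "wx": 0, "wy": 0, "wz": 0, "gripper": -1}, {"dx": 0.004, "dy": 0.114, "dz": 0.089, "wx": 0, "wy": 0, "wz": 0, "gripper": -1}, {"dx": 0.004, "dy": 0.114, "dz": 0.089, "wx": 0, "wy": 0, "wz": 0, "gripper": -1}, {"dx": 0.004, "dy": 0.114, "dz": 0.089, "wx": 0, "wy": 0, "wz": 0, "gripper": -1}])

```text
clock: 3.85
position: [572.0, 290.4, 201.1]
ee_rot: [-0.098, 0.699, 0.098, 0.701]
contact_force: [0.4, -0.4, -0.6]
gripper_width: 85.6
```

```bash
cat > look.py <<'E'
import sys
from fit import *
import plan
def look(name,items,draw=True):
    st=arm.read_state(); im=get_image('wrist'); save(im,name)
    A=np.arange(0,3.1,.5); vis=im['img'][:,:,::-1].copy()
    for q,dims,z0 in items:
        rs=models.cut_out('wrist',q)
        for r in rs[:3]: print(q,r['conf'],r['extent'],im['img'][r['mask']].mean(0).round())
        if not rs: print('none',q); continue
        mm=rs[0]['mask']
        if q=='tray_floor': mm=cv2.fillConvexPoly(np.zeros((480,640),np.uint8),cv2.convexHull(np.argwhere(mm)[:,::-1].astype(np.int32)),1)>0
        p0=pix2z(im,np.argwhere(mm).mean(0)[::-1],z0+dims[2]/2,st)[0]
        x,s=fit(p0,dims,z0,[(im,mm,st)],A if dims[1] else [0]); print(q,np.round(x,3),round(s,3))
        c=proj(im,corners(x,dims,z0),st)
        cv2.polylines(vis,[cv2.convexHull(np.round(c).astype(np.int32))],True,(0,255,0))
        n=len(c)//2
        cv2.polylines(vis,[cv2.convexHull(np.round(c[n:]).astype(np.int32))],True,(255,255,0))
    cv2.imwrite(f'pics/{name}_f.png',vis)
B=('wood_block_middle',(45,76,30),3);BAR=('bar_middle',(43,106,33),0);T=('tray_floor',(156,90,10),0);M=('mat_top',(144,0,4),0)
E
python3 - <<'E'
from look import *
look('w1',[B,T])
plan.plan(572,291.5,200,1.85)
E
```

```text
wood_block_middle 0.62 [301.3, 171.5, 349.6, 249.8] [133. 117. 105.]
wood_block_middle [570.858 289.767   1.861] 0.942
tray_floor 0.72 [274.7, 114.6, 375.6, 270.2] [193. 207. 219.]
tray_floor [556.869 292.446   3.494] 0.925
d [0.0009 0.0006 0.0001] w [-0.05  0.15  0.02] |w| 0.2
d [0.0009 0.0006 0.0001] w [ 1.7995e+02  4.0000e-02 -2.3000e-01] |w| 180.0
now [572.1 290.9 200.9] jawang 1.8491 q6 -2.016 q1 0.723 w 85.1 F [ 0.  -0.3  0.2] t 4.0
```

View pics/w1_f.png

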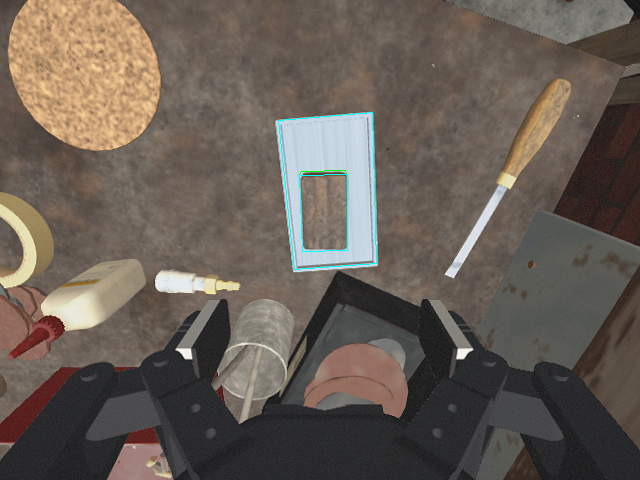

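The wrist view shows the block at (325,211) inside the tray, and the fits agree with the other two views to about 2 mm. The tray wall is close on one side, so I'll grip above the rim with the TCP at about z=9.

Request:
arm_command(rows=[{"dx": 0.05, "dy": 0, "dz": -0.0005, "wx": -0.5, "wy": 0, "wz": 0, "gripper": -1}, {"dx": 0.1, "dy": 0, "dz": -0.0005, "wx": -0.5, "wy": 0, "wz": 0, "gripper": -1}, {"dx": 0.14, "dy": 0, "dz": -0.0005, "wx": -0.5, "wy": 0, "wz": 0, "gripper": -1}, {"dx": 0.165, "dy": 0, "dz": -0.0005, "wx": -0.5, "wy": 0, "wz": 0, "gripper": -1}, {"dx": 0.18, "dy": 0, "dz": -0.0005, "wx": -0.5, "wy": 0, "wz": 0, "gripper": -1}, {"dx": 0.188, "dy": 0, "dz": -0.0005, "wx": -0.5, "wy": 0, "wz": 0, "gripper": -1}, {"dx": 0.192, "dy": 0, "dz": -0.0005, "wx": -0.5, "wy": 0, "wz": 0, "gripper": -1}, {"dx": 0.192, "dy": 0, "dz": -0.0005, "wx": -0.5, "wy": 0, "wz": 0, "gripper": -1}])

```text
clock: 4.8
position: [572.6, 291.2, 9.7]
ee_rot: [-0.101, 0.698, 0.101, 0.701]
contact_force: [0.9, 0.3, -0.5]
gripper_width: 85.5
```

```bash
python3 - <<'E'
from look import *
plan.plan(571.5,290.5,9,1.86)
im=get_image('wrist'); save(im,'w2')
E
```

```text
d [ 0.0007 -0.0003 -0.0013] w [-0.12  0.23 -0.01] |w| 0.3
d [ 0.0007 -0.0003 -0.0013] w [ 1.7988e+02 -1.0000e-02 -3.6000e-01] |w| 179.9
now [572.6 291.2   9.7] jawang 1.858 q6 -2.008 q1 0.723 w 85.5 F [ 0.9  0.3 -0.5] t 4.8
```

View pics/w2.png

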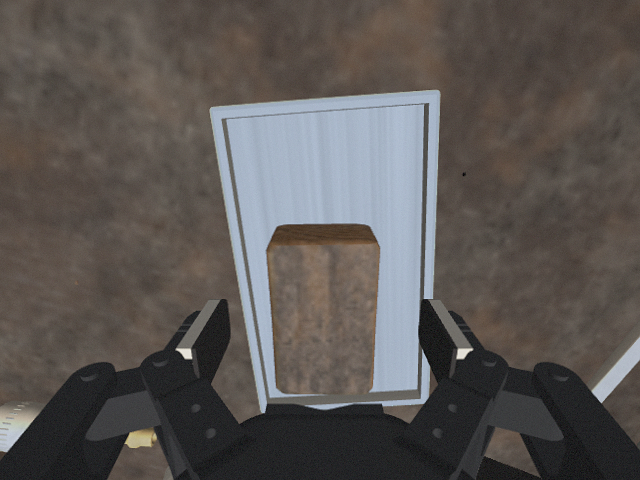

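The block sits centred between the pads, spanning columns 268–380 with the pads at 230 and 420. I'll close the gripper.

Request:
arm_command(rows=[{"dx": 0, "dy": 0, "dz": 0, "wx": 0, "wy": 0, "wz": 0, "gripper": 1}, {"dx": 0, "dy": 0, "dz": 0, "wx": 0, "wy": 0, "wz": 0, "gripper": 1}, {"dx": 0, "dy": 0, "dz": 0, "wx": 0, "wy": 0, "wz": 0, "gripper": 1}, {"dx": 0, "dy": 0, "dz": 0, "wx": 0, "wy": 0, "wz": 0, "gripper": 1}, {"dx": 0, "dy": 0, "dz": 0, "wx": 0, "wy": 0, "wz": 0, "gripper": 1}, {"dx": 0, "dy": 0, "dz": 0, "wx": 0, "wy": 0, "wz": 0, "gripper": 1}, {"dx": 0, "dy": 0, "dz": 0, "wx": 0, "wy": 0, "wz": 0, "gripper": 1}, {"dx": 0, "dy": 0, "dz": 0, "wx": 0, "wy": 0, "wz": 0, "gripper": 1}])

```text
clock: 5.65
position: [573.5, 291.9, 11.3]
ee_rot: [-0.101, 0.697, 0.102, 0.702]
contact_force: [-1.2, 0.2, 6.0]
gripper_width: 44.2
```

```bash
python3 - <<'E'
from look import *
plan.plan(507,36.5,70,1.86)
E
```

```text
d [-0.0598 -0.226  -0.1358] w [-0.08  0.39 -0.05] |w| 0.4
d [-0.0598 -0.226  -0.1358] w [ 1.7991e+02 -9.0000e-02 -6.1000e-01] |w| 179.9
now [573.5 291.9  11.3] jawang 1.8585 q6 -2.008 q1 0.723 w 44.2 F [-1.2  0.2  6. ] t 5.65
```

Request:
arm_command(rows=[{"dx": -0.01, "dy": 0, "dz": 0, "wx": 0, "wy": 0, "wz": 0, "gripper": 1}, {"dx": -0.025, "dy": 0, "dz": 0, "wx": 0, "wy": 0, "wz": 0, "gripper": 1}, {"dx": -0.05, "dy": 0, "dz": 0, "wx": 0, "wy": 0, "wz": 0, "gripper": 1}, {"dx": -0.08, "dy": 0, "dz": 0, "wx": 0, "wy": 0, "wz": 0, "gripper": 1}, {"dx": -0.1, "dy": 0, "dz": 0, "wx": 0, "wy": 0, "wz": 0, "gripper": 1}, {"dx": -0.1, "dy": 0, "dz": 0, "wx": 0, "wy": 0, "wz": 0, "gripper": 1}, {"dx": -0.1, "dy": 0, "dz": 0, "wx": 0, "wy": 0, "wz": 0, "gripper": 1}, {"dx": -0.1, "dy": 0, "dz": 0, "wx": 0, "wy": 0, "wz": 0, "gripper": 1}])

```text
clock: 6.45
position: [571.9, 291.0, 110.1]
ee_rot: [-0.101, 0.698, 0.102, 0.701]
contact_force: [0.1, -0.5, -0.9]
gripper_width: 44.1
```

```bash
python3 - <<'E'
from look import *
plan.plan(507,36.5,70,1.86)
look('w3',[T])
E
```

```text
d [ 0.0394 -0.2257 -0.1346] w [-0.11  0.24 -0.02] |w| 0.3
d [ 0.0394 -0.2257 -0.1346] w [ 1.7989e+02 -3.0000e-02 -3.7000e-01] |w| 179.9
now [571.9 291.  110.1] jawang 1.8581 q6 -2.008 q1 0.723 w 44.1 F [ 0.1 -0.5 -0.9] t 6.45
tray_floor 0.64 [257.3, 108.5, 391.8, 294.6] [192. 207. 220.]
tray_floor [555.84  293.345   3.516] 0.77
```

View pics/w3_f.png

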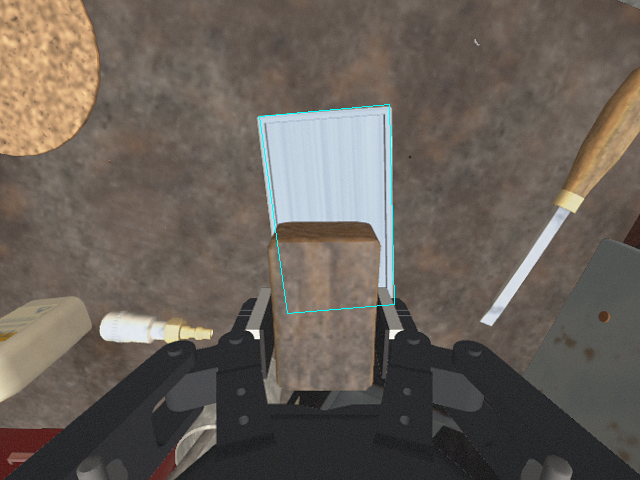

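The block is held, and the fully visible tray below it is empty. Next I'll move over the mat.

Request:
arm_command(rows=[{"dx": 0, "dy": -0.226, "dz": -0.135, "wx": 0, "wy": 0, "wz": 0, "gripper": 1}, {"dx": 0, "dy": -0.226, "dz": -0.135, "wx": 0, "wy": 0, "wz": 0, "gripper": 1}, {"dx": 0, "dy": -0.226, "dz": -0.135, "wx": 0, "wy": 0, "wz": 0, "gripper": 1}, {"dx": 0.02, "dy": -0.226, "dz": -0.135, "wx": 0, "wy": 0, "wz": 0, "gripper": 1}, {"dx": 0.05, "dy": -0.226, "dz": -0.135, "wx": 0, "wy": 0, "wz": 0, "gripper": 1}, {"dx": 0.07, "dy": -0.226, "dz": -0.135, "wx": 0, "wy": 0, "wz": 0, "gripper": 1}, {"dx": 0.07, "dy": -0.226, "dz": -0.135, "wx": 0, "wy": 0, "wz": 0, "gripper": 1}, {"dx": 0.07, "dy": -0.226, "dz": -0.135, "wx": 0, "wy": 0, "wz": 0, "gripper": 1}])

```text
clock: 7.35
position: [506.9, 35.6, 38.5]
ee_rot: [-0.101, 0.699, 0.101, 0.701]
contact_force: [0.2, -0.0, -0.6]
gripper_width: 44.6
```

```bash
python3 - <<'E'
from look import *
plan.plan(507,36.5,12,1.86)
look('w4',[M])
E
```

```text
d [0.0265 0.0009 0.0003] w [-0.13  0.11  0.04] |w| 0.2
d [0.0265 0.0009 0.0003] w [ 1.7987e+02  6.0000e-02 -1.8000e-01] |w| 179.9
now [506.9  35.6  38.5] jawang 1.8578 q6 -1.676 q1 0.391 w 44.6 F [ 0.2 -0.  -0.6] t 7.35
mat_top 0.61 [207.2, 149.7, 446.8, 362.2] [207. 167. 123.]
mat_top [ 5.07504e+02  3.61120e+01 -2.70000e-02] 0.533
```

View pics/w4_f.png

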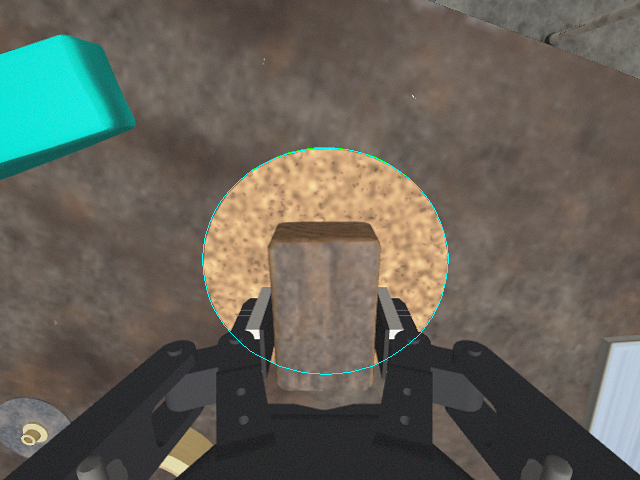

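Request:
arm_command(rows=[{"dx": 0.01, "dy": 0.001, "dz": 0, "wx": 0, "wy": 0, "wz": 0, "gripper": 1}, {"dx": 0.016, "dy": 0.001, "dz": 0, "wx": 0, "wy": 0, "wz": 0, "gripper": 1}, {"dx": 0.02, "dy": 0.001, "dz": 0, "wx": 0, "wy": 0, "wz": 0, "gripper": 1}, {"dx": 0.022, "dy": 0.001, "dz": 0, "wx": 0, "wy": 0, "wz": 0, "gripper": 1}, {"dx": 0.024, "dy": 0.001, "dz": 0, "wx": 0, "wy": 0, "wz": 0, "gripper": 1}, {"dx": 0.025, "dy": 0.001, "dz": 0, "wx": 0, "wy": 0, "wz": 0, "gripper": 1}, {"dx": 0.026, "dy": 0.001, "dz": 0, "wx": 0, "wy": 0, "wz": 0, "gripper": 1}, {"dx": 0.026, "dy": 0.001, "dz": 0, "wx": 0, "wy": 0, "wz": 0, "gripper": 1}])

```text
clock: 8.25
position: [508.4, 38.1, 14.0]
ee_rot: [-0.101, 0.698, 0.102, 0.702]
contact_force: [0.3, 0.7, -1.0]
gripper_width: 44.2
```

Request:
arm_command(rows=[{"dx": 0.001, "dy": -0.001, "dz": -0.001, "wx": 0, "wy": 0, "wz": 0, "gripper": 1}, {"dx": 0.001, "dy": -0.001, "dz": -0.001, "wx": 0, "wy": 0, "wz": 0, "gripper": 1}, {"dx": 0.002, "dy": -0.001, "dz": -0.001, "wx": 0, "wy": 0, "wz": 0, "gripper": 1}, {"dx": 0.002, "dy": -0.001, "dz": -0.001, "wx": 0, "wy": 0, "wz": 0, "gripper": 1}, {"dx": 0.003, "dy": -0.001, "dz": -0.001, "wx": 0, "wy": 0, "wz": 0, "gripper": 1}, {"dx": 0.003, "dy": -0.001, "dz": -0.001, "wx": 0, "wy": 0, "wz": 0, "gripper": 1}, {"dx": 0.003, "dy": -0.001, "dz": -0.001, "wx": 0, "wy": 0, "wz": 0, "gripper": 1}, {"dx": 0.003, "dy": -0.001, "dz": -0.001, "wx": 0, "wy": 0, "wz": 0, "gripper": 1}])

```text
clock: 9.05
position: [507.8, 36.8, 12.3]
ee_rot: [-0.102, 0.697, 0.102, 0.702]
contact_force: [-3.2, 0.4, 10.9]
gripper_width: 44.4
```

Request:
arm_command(rows=[{"dx": 0, "dy": 0, "dz": 0, "wx": 0, "wy": 0, "wz": 0, "gripper": -1}, {"dx": 0, "dy": 0, "dz": 0, "wx": 0, "wy": 0, "wz": 0, "gripper": -1}, {"dx": 0, "dy": 0, "dz": 0, "wx": 0, "wy": 0, "wz": 0, "gripper": -1}, {"dx": 0, "dy": 0, "dz": 0, "wx": 0, "wy": 0, "wz": 0, "gripper": -1}, {"dx": 0, "dy": 0, "dz": 0, "wx": 0, "wy": 0, "wz": 0, "gripper": -1}, {"dx": -0.03, "dy": 0, "dz": 0, "wx": 0, "wy": 0, "wz": 0, "gripper": -1}, {"dx": -0.08, "dy": 0, "dz": 0, "wx": 0, "wy": 0, "wz": 0, "gripper": -1}, {"dx": -0.13, "dy": 0, "dz": 0, "wx": 0, "wy": 0, "wz": 0, "gripper": -1}])

```text
clock: 9.85
position: [506.3, 36.3, 143.0]
ee_rot: [-0.102, 0.698, 0.102, 0.701]
contact_force: [2.2, 0.6, -0.1]
gripper_width: 85.6
```

```bash
python3 - <<'E'
from look import *
plan.plan(577.5,-212,180,3.05)
look('w5',[('wood_block_middle',(45,76,30),4)])
E
```

```text
d [-0.0368 -0.2583 -0.0024] w [-68.18   0.17   0.18] |w| 68.2
d [-0.0368 -0.2583 -0.0024] w [111.82   0.2   -0.19] |w| 111.8
now [506.3  36.3 143. ] jawang 1.86 q6 -1.675 q1 0.393 w 85.6 F [ 2.2  0.6 -0.1] t 9.85
wood_block_middle 0.73 [296.5, 180.8, 354.0, 273.2] [129. 112. 100.]
wood_block_middle [506.329  35.831   1.864] 0.939
```

View pics/w5_f.png

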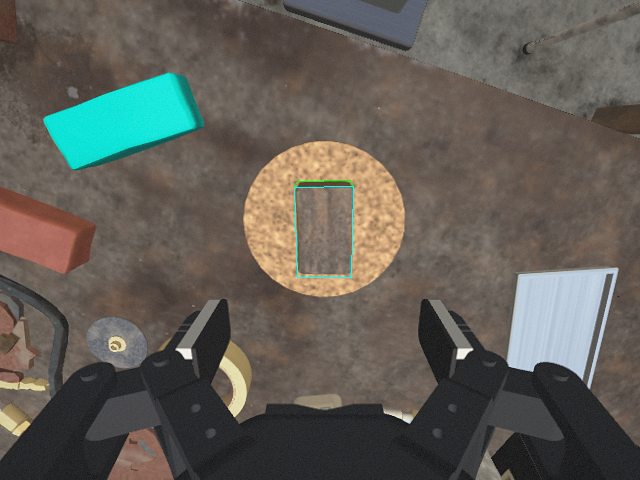

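The block lies flat and centred on the mat at about (325,230). Next is the red bar.

Request:
arm_command(rows=[{"dx": -0.037, "dy": -0.258, "dz": -0.002, "wx": -68.2, "wy": 0, "wz": 0, "gripper": -1}, {"dx": -0.037, "dy": -0.258, "dz": -0.002, "wx": -68.2, "wy": 0, "wz": 0, "gripper": -1}, {"dx": -0.037, "dy": -0.258, "dz": -0.002, "wx": -68.2, "wy": 0, "wz": 0, "gripper": -1}, {"dx": -0.037, "dy": -0.258, "dz": -0.002, "wx": -68.2, "wy": 0, "wz": 0, "gripper": -1}, {"dx": -0.037, "dy": -0.258, "dz": -0.002, "wx": -68.2, "wy": 0, "wz": 0, "gripper": -1}, {"dx": -0.037, "dy": -0.258, "dz": -0.002, "wx": -68.2, "wy": 0, "wz": 0, "gripper": -1}, {"dx": -0.037, "dy": -0.258, "dz": -0.002, "wx": -68.2, "wy": 0, "wz": 0, "gripper": -1}, {"dx": -0.037, "dy": -0.258, "dz": -0.002, "wx": -68.2, "wy": 0, "wz": 0, "gripper": -1}])

```text
clock: 10.75
position: [582.6, -211.5, 185.3]
ee_rot: [-0.464, 0.53, 0.458, 0.543]
contact_force: [-0.4, -0.2, -0.6]
gripper_width: 85.4
```

```bash
python3 - <<'E'
from look import *
plan.plan(577.5,-212,180,3.05)
look('w6',[BAR])
E
```

```text
d [ 0.0052  0.0051 -0.0013] w [-3.44  0.44  1.09] |w| 3.6
d [ 0.0052  0.0051 -0.0013] w [176.55   1.68  -0.67] |w| 176.6
now [ 582.6 -211.5  185.3] jawang 2.9899 q6 -0.057 q1 -0.091 w 85.4 F [-0.4 -0.2 -0.6] t 10.75
bar_middle 0.71 [401.1, 223.5, 496.4, 315.3] [ 19. 211. 200.]
bar_middle 0.58 [307.4, 155.5, 350.2, 267.2] [173. 109.  95.]
bar_middle [ 467.069 -133.043    0.606] 0.871
```

View pics/w6_f.png

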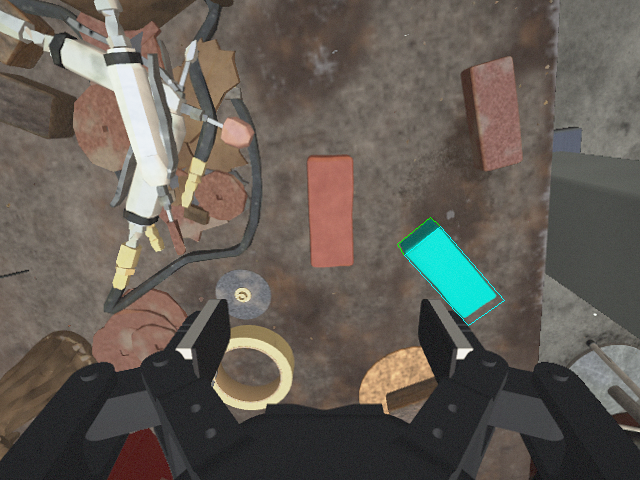

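```bash
sed -i "s/        if not rs: print/        if q=='bar_middle': rs=[r for r in rs if (lambda c:c[0]>1.3*c[2])(im['img'][r['mask']].mean(0))]\n        if not rs: print/" look.py
python3 - <<'E'
from look import *
look('w7',[BAR]); print(arm.read_state()['joints'].round(3))
plan.plan(577.5,-212,180,3.05)
E
```

```text
bar_middle 0.76 [398.4, 218.7, 496.4, 316.2] [ 21. 209. 197.]
bar_middle 0.67 [305.7, 156.4, 350.8, 264.3] [173. 108.  95.]
bar_middle [ 578.805 -214.212    3.026] 0.931
[-0.088  0.4   -0.083 -0.008 -1.068 -0.066]
d [ 0.0058  0.0048 -0.0028] w [-3.82  0.42  1.1 ] |w| 4.0
d [ 0.0058  0.0048 -0.0028] w [176.17   1.69  -0.65] |w| 176.2
now [ 582.6 -210.   185.9] jawang 2.9832 q6 -0.066 q1 -0.088 w 85.4 F [-1.1  0.3 -0.3] t 10.95
```

View pics/w7_f.png

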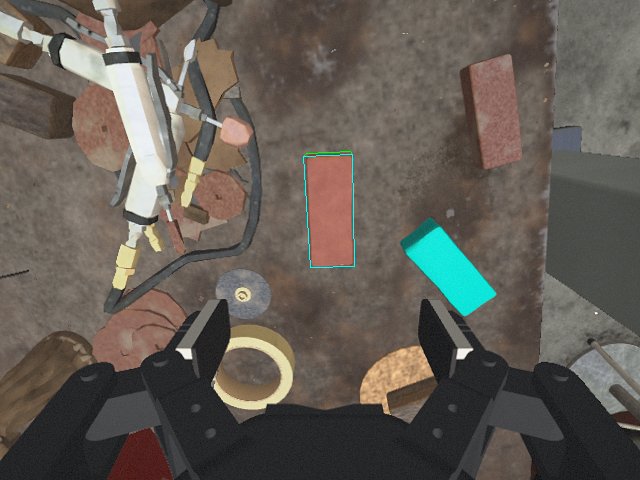

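```bash
python3 - <<'E'
from look import *
plan.plan(578.5,-213.5,3,3.03)
E
```

```text
d [ 0.1828  0.007  -0.0056] w [-2.67  0.43  1.1 ] |w| 2.9
d [ 0.1828  0.007  -0.0056] w [177.32   1.7   -0.67] |w| 177.3
now [ 582.6 -210.   185.9] jawang 2.9832 q6 -0.066 q1 -0.088 w 85.4 F [-1.1  0.3 -0.3] t 10.95
```

Request:
arm_command(rows=[{"dx": 0.04, "dy": 0.007, "dz": -0.0055, "wx": -2.7, "wy": 0.4, "wz": 1.1, "gripper": -1}, {"dx": 0.08, "dy": 0.007, "dz": -0.0055, "wx": -2.7, "wy": 0.4, "wz": 1.1, "gripper": -1}, {"dx": 0.11, "dy": 0.007, "dz": -0.0055, "wx": -2.7, "wy": 0.4, "wz": 1.1, "gripper": -1}, {"dx": 0.123, "dy": 0.007, "dz": -0.0055, "wx": -2.7, "wy": 0.4, "wz": 1.1, "gripper": -1}, {"dx": 0.123, "dy": 0.007, "dz": -0.0055, "wx": -2.7, "wy": 0.4, "wz": 1.1, "gripper": -1}, {"dx": 0.123, "dy": 0.007, "dz": -0.0055, "wx": -2.7, "wy": 0.4, "wz": 1.1, "gripper": -1}, {"dx": 0.123, "dy": 0.007, "dz": -0.0055, "wx": -2.7, "wy": 0.4, "wz": 1.1, "gripper": -1}, {"dx": 0.123, "dy": 0.007, "dz": -0.0055, "wx": -2.7, "wy": 0.4, "wz": 1.1, "gripper": -1}])

```text
clock: 11.75
position: [578.4, -213.8, 64.6]
ee_rot: [-0.472, 0.526, 0.471, 0.528]
contact_force: [-0.3, -0.5, -0.1]
gripper_width: 85.9
```

```bash
python3 - <<'E'
from look import *
look('w8',[BAR])
plan.plan(578.5,-213.5,3,3.03)
E
```

```text
bar_middle 0.79 [285.2, 176.6, 359.9, 348.5] [184. 115. 101.]
bar_middle [ 5.78735e+02 -2.13054e+02 -1.36000e-01] 0.913
d [ 0.061  -0.0005  0.0003] w [0.02 0.04 0.13] |w| 0.1
d [ 0.061  -0.0005  0.0003] w [-1.7998e+02 -2.0000e-01  6.0000e-02] |w| 180.0
now [ 577.9 -213.8   64. ] jawang 3.0303 q6 -0.018 q1 -0.092 w 85.6 F [-0.9 -0.1 -0.1] t 11.85
```

View pics/w8_f.png

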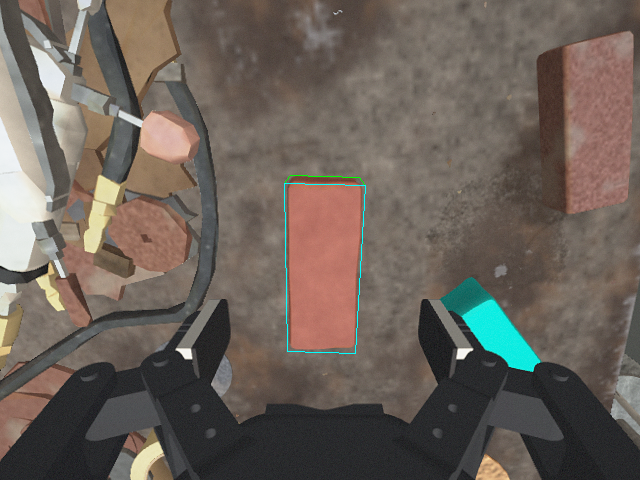

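Request:
arm_command(rows=[{"dx": 0.02, "dy": -0.0005, "dz": 0, "wx": 0.8, "wy": 0, "wz": 0, "gripper": -1}, {"dx": 0.035, "dy": -0.0005, "dz": 0, "wx": 0.8, "wy": 0, "wz": 0, "gripper": -1}, {"dx": 0.048, "dy": -0.0005, "dz": 0, "wx": 0.8, "wy": 0, "wz": 0, "gripper": -1}, {"dx": 0.056, "dy": -0.0005, "dz": 0, "wx": 0.8, "wy": 0, "wz": 0, "gripper": -1}, {"dx": 0.06, "dy": -0.0005, "dz": 0, "wx": 0.8, "wy": 0, "wz": 0, "gripper": -1}, {"dx": 0.061, "dy": -0.0005, "dz": 0, "wx": 0.8, "wy": 0, "wz": 0, "gripper": -1}, {"dx": 0.061, "dy": -0.0005, "dz": 0, "wx": 0.8, "wy": 0, "wz": 0, "gripper": -1}, {"dx": 0.061, "dy": -0.0005, "dz": 0, "wx": 0.8, "wy": 0, "wz": 0, "gripper": -1}])

```text
clock: 12.65
position: [579.0, -213.9, 3.7]
ee_rot: [-0.469, 0.529, 0.467, 0.531]
contact_force: [-0.6, -0.5, -0.3]
gripper_width: 85.4
```

Request:
arm_command(rows=[{"dx": 0, "dy": 0, "dz": 0, "wx": 0, "wy": 0, "wz": 0, "gripper": 1}, {"dx": 0, "dy": 0, "dz": 0, "wx": 0, "wy": 0, "wz": 0, "gripper": 1}, {"dx": 0, "dy": 0, "dz": 0, "wx": 0, "wy": 0, "wz": 0, "gripper": 1}, {"dx": 0, "dy": 0, "dz": 0, "wx": 0, "wy": 0, "wz": 0, "gripper": 1}, {"dx": 0, "dy": 0, "dz": 0, "wx": 0, "wy": 0, "wz": 0, "gripper": 1}, {"dx": 0, "dy": 0, "dz": 0, "wx": 0, "wy": 0, "wz": 0, "gripper": 1}, {"dx": 0, "dy": 0, "dz": 0, "wx": 0, "wy": 0, "wz": 0, "gripper": 1}, {"dx": 0, "dy": 0, "dz": 0, "wx": 0, "wy": 0, "wz": 0, "gripper": 1}])

```text
clock: 13.45
position: [579.5, -213.9, 4.3]
ee_rot: [-0.469, 0.529, 0.467, 0.531]
contact_force: [-0.8, 1.5, 6.0]
gripper_width: 40.8
```

```bash
python3 - <<'E'
from look import *
plan.plan(578.5,-213.5,3,3.03)
im=get_image('wrist'); save(im,'w9')
E
```

```text
d [0.0013 0.001  0.0003] w [-0.75  0.02  0.27] |w| 0.8
d [0.0013 0.001  0.0003] w [ 1.7925e+02  4.1000e-01 -3.0000e-02] |w| 179.2
now [ 579.5 -213.9    4.3] jawang 3.0169 q6 -0.032 q1 -0.092 w 40.8 F [-0.8  1.5  6. ] t 13.45
```

View pics/w9.png

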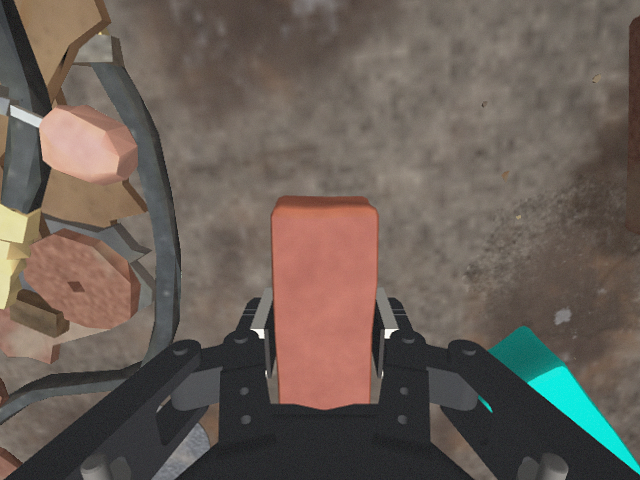

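Request:
arm_command(rows=[{"dx": -0.008, "dy": 0, "dz": 0, "wx": 0, "wy": 0, "wz": 0, "gripper": 1}, {"dx": -0.02, "dy": 0, "dz": 0, "wx": 0, "wy": 0, "wz": 0, "gripper": 1}, {"dx": -0.04, "dy": 0, "dz": 0, "wx": 0, "wy": 0, "wz": 0, "gripper": 1}, {"dx": -0.065, "dy": 0, "dz": 0, "wx": 0, "wy": 0, "wz": 0, "gripper": 1}, {"dx": -0.095, "dy": 0, "dz": 0, "wx": 0, "wy": 0, "wz": 0, "gripper": 1}, {"dx": -0.12, "dy": 0, "dz": 0, "wx": 0, "wy": 0, "wz": 0, "gripper": 1}, {"dx": -0.12, "dy": 0, "dz": 0, "wx": 0, "wy": 0, "wz": 0, "gripper": 1}, {"dx": -0.12, "dy": 0, "dz": 0, "wx": 0, "wy": 0, "wz": 0, "gripper": 1}])

```text
clock: 14.3
position: [578.1, -213.6, 123.7]
ee_rot: [-0.468, 0.529, 0.467, 0.532]
contact_force: [-0.8, -0.0, -4.2]
gripper_width: 41.2
```

```bash
python3 - <<'E'
from look import *
plan.plan(558.5,293.5,125,1.923)
im=get_image('wrist'); save(im,'w10')
E
```

```text
d [-0.0009  0.0829  0.5006] w [62.62  0.19  0.14] |w| 62.6
d [-0.0009  0.0829  0.5006] w [-117.38   -0.16    0.21] |w| 117.4
now [ 578.1 -213.6  123.7] jawang 3.016 q6 -0.032 q1 -0.092 w 41.2 F [-0.8 -0.  -4.2] t 14.3
```

View pics/w10.png

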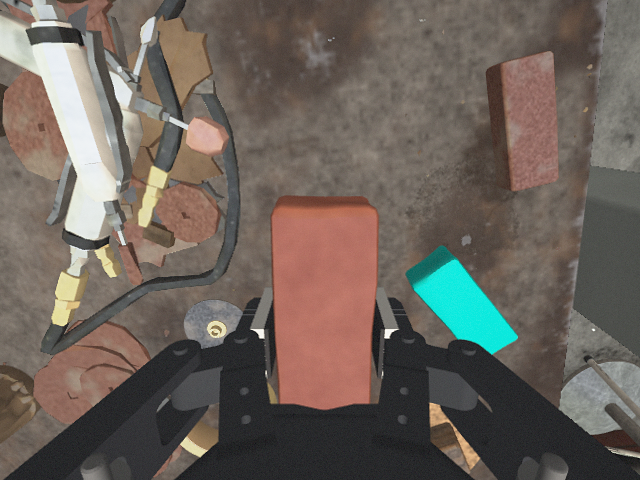

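Request:
arm_command(rows=[{"dx": -0.005, "dy": 0.003, "dz": 0.02, "wx": 3, "wy": 0, "wz": 0, "gripper": 1}, {"dx": -0.01, "dy": 0.009, "dz": 0.055, "wx": 8, "wy": 0, "wz": 0, "gripper": 1}, {"dx": -0.01, "dy": 0.016, "dz": 0.095, "wx": 13, "wy": 0, "wz": 0, "gripper": 1}, {"dx": -0.01, "dy": 0.022, "dz": 0.135, "wx": 18, "wy": 0, "wz": 0, "gripper": 1}, {"dx": -0.01, "dy": 0.029, "dz": 0.175, "wx": 23, "wy": 0, "wz": 0, "gripper": 1}, {"dx": -0.01, "dy": 0.036, "dz": 0.215, "wx": 28, "wy": 0, "wz": 0, "gripper": 1}, {"dx": -0.01, "dy": 0.042, "dz": 0.255, "wx": 33, "wy": 0, "wz": 0, "gripper": 1}, {"dx": -0.01, "dy": 0.049, "dz": 0.295, "wx": 38, "wy": 0, "wz": 0, "gripper": 1}])

```text
clock: 15.15
position: [564.1, 86.5, 130.5]
ee_rot: [-0.268, 0.655, 0.269, 0.653]
contact_force: [-0.0, -0.4, -4.8]
gripper_width: 40.5
```

```bash
python3 - <<'E'
from look import *
plan.plan(558.5,293.5,125,1.923)
E
```

```text
d [0.0055 0.1514 0.1413] w [24.4  -0.16 -0.08] |w| 24.4
d [0.0055 0.1514 0.1413] w [-1.556e+02  1.100e-01 -2.100e-01] |w| 155.6
now [564.1  86.5 130.5] jawang 2.3488 q6 -1.227 q1 0.435 w 40.5 F [-0.  -0.4 -4.8] t 15.15
```

Request:
arm_command(rows=[{"dx": 0, "dy": 0.029, "dz": 0.027, "wx": 5, "wy": 0, "wz": 0, "gripper": 1}, {"dx": 0, "dy": 0.058, "dz": 0.054, "wx": 10, "wy": 0, "wz": 0, "gripper": 1}, {"dx": 0, "dy": 0.087, "dz": 0.081, "wx": 15, "wy": 0, "wz": 0, "gripper": 1}, {"dx": 0.005, "dy": 0.116, "dz": 0.108, "wx": 20, "wy": 0, "wz": 0, "gripper": 1}, {"dx": 0.005, "dy": 0.138, "dz": 0.129, "wx": 23, "wy": 0, "wz": 0, "gripper": 1}, {"dx": 0.005, "dy": 0.15, "dz": 0.14, "wx": 24.4, "wy": 0, "wz": 0, "gripper": 1}, {"dx": 0.005, "dy": 0.1515, "dz": 0.1415, "wx": 24.4, "wy": 0, "wz": 0, "gripper": 1}, {"dx": 0.005, "dy": 0.1515, "dz": 0.1415, "wx": 24.4, "wy": 0, "wz": 0, "gripper": 1}])

```text
clock: 15.95
position: [557.4, 293.2, 123.1]
ee_rot: [-0.125, 0.699, 0.124, 0.694]
contact_force: [-0.2, -0.6, -3.1]
gripper_width: 41.3
```

```bash
python3 - <<'E'
from look import *
plan.plan(558.5,293.5,60,1.923)
look('w11',[T])
# draw expected tray from prior fits
im=get_image('wrist'); st=arm.read_state(); vis=cv2.imread('pics/w11.png')
for p,c in (((556.9,292.4,.352),(0,255,0)),((558.5,293.5,.352),(0,0,255))):
  q=proj(im,corners(p,(156,90,10),0),st); cv2.polylines(vis,[cv2.convexHull(np.round(q[4:]).astype(np.int32))],True,c)
cv2.imwrite('pics/w11_g.png',vis)
E
```

```text
d [ 0.0631 -0.0001  0.0016] w [ 0.04 -0.42  0.03] |w| 0.4
d [ 0.0631 -0.0001  0.0016] w [-1.7996e+02 -4.0000e-02 -6.6000e-01] |w| 180.0
now [557.4 293.2 123.1] jawang 1.9237 q6 -1.956 q1 0.74 w 41.3 F [-0.2 -0.6 -3.1] t 15.95
tray_floor 0.68 [261.3, 134.6, 385.5, 284.0] [194. 208. 220.]
tray_floor [557.083 288.751   3.481] 0.733
```

View pics/w11_g.png

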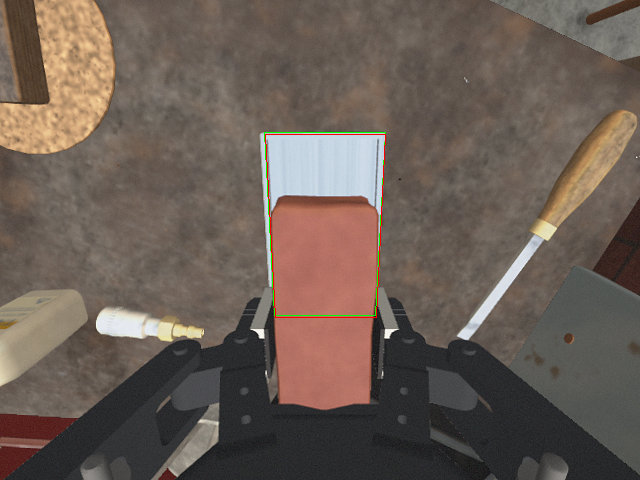

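Request:
arm_command(rows=[{"dx": 0.02, "dy": 0, "dz": 0.001, "wx": 0, "wy": -0.4, "wz": 0, "gripper": 1}, {"dx": 0.04, "dy": 0, "dz": 0.001, "wx": 0, "wy": -0.4, "wz": 0, "gripper": 1}, {"dx": 0.06, "dy": 0, "dz": 0.001, "wx": 0, "wy": -0.4, "wz": 0, "gripper": 1}, {"dx": 0.075, "dy": 0, "dz": 0.001, "wx": 0, "wy": -0.4, "wz": 0, "gripper": 1}, {"dx": 0.085, "dy": 0, "dz": 0.001, "wx": 0, "wy": -0.4, "wz": 0, "gripper": 1}, {"dx": 0.09, "dy": 0, "dz": 0.001, "wx": 0, "wy": -0.4, "wz": 0, "gripper": 1}, {"dx": 0.09, "dy": 0, "dz": 0.001, "wx": 0, "wy": -0.4, "wz": 0, "gripper": 1}, {"dx": 0.09, "dy": 0, "dz": 0.001, "wx": 0, "wy": -0.4, "wz": 0, "gripper": 1}])

```text
clock: 16.9
position: [559.3, 292.8, 35.4]
ee_rot: [-0.123, 0.695, 0.124, 0.697]
contact_force: [0.5, 0.7, -3.9]
gripper_width: 41.4
```

```bash
python3 - <<'E'
from look import *
plan.plan(558,293,8,1.923)
for n in('wrist','top'):
    st=arm.read_state(); im=get_image(n); save(im,n+'12')
    if n=='wrist': vis=im['img'][:,:,::-1].copy()
    if n=='wrist':
        q=proj(im,corners((557.5,293,.352),(156,90,10),0),st); cv2.polylines(vis,[cv2.convexHull(np.round(q[4:]).astype(np.int32))],True,(0,255,0)); cv2.imwrite('pics/w12.png',vis)
    else: cv2.imwrite('pics/t12.png',cv2.resize(im['img'][120:270,100:360,::-1],None,fx=3,fy=3))
E
```

```text
d [ 0.0274  0.0006 -0.0013] w [-0.06  0.2  -0.03] |w| 0.2
d [ 0.0274  0.0006 -0.0013] w [ 1.7994e+02 -5.0000e-02 -3.2000e-01] |w| 179.9
now [559.3 292.8  35.4] jawang 1.9219 q6 -1.959 q1 0.739 w 41.4 F [ 0.5  0.7 -3.9] t 16.9
```

View pics/w12.png

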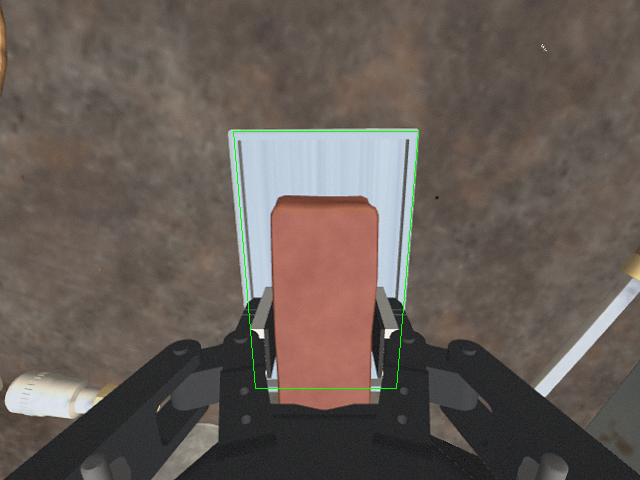

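View pics/t12.png

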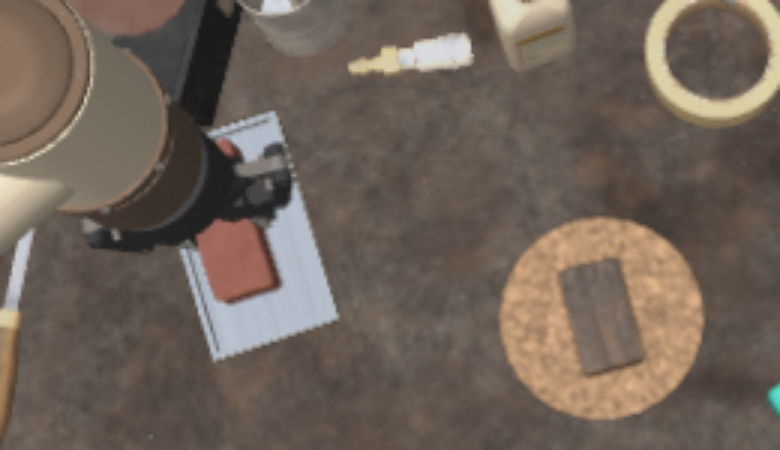

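Both views show the bar aligned and centred over the tray. I'll lower it now.

Request:
arm_command(rows=[{"dx": 0.01, "dy": 0, "dz": -0.001, "wx": 0, "wy": 0.2, "wz": 0, "gripper": 1}, {"dx": 0.016, "dy": 0, "dz": -0.001, "wx": 0, "wy": 0.2, "wz": 0, "gripper": 1}, {"dx": 0.02, "dy": 0, "dz": -0.001, "wx": 0, "wy": 0.2, "wz": 0, "gripper": 1}, {"dx": 0.022, "dy": 0, "dz": -0.001, "wx": 0, "wy": 0.2, "wz": 0, "gripper": 1}, {"dx": 0.024, "dy": 0, "dz": -0.001, "wx": 0, "wy": 0.2, "wz": 0, "gripper": 1}, {"dx": 0.026, "dy": 0, "dz": -0.001, "wx": 0, "wy": 0.2, "wz": 0, "gripper": 1}, {"dx": 0.027, "dy": 0, "dz": -0.001, "wx": 0, "wy": 0.2, "wz": 0, "gripper": 1}, {"dx": 0.027, "dy": 0, "dz": -0.001, "wx": 0, "wy": 0.2, "wz": 0, "gripper": 1}])

```text
clock: 17.8
position: [558.4, 292.7, 8.5]
ee_rot: [-0.123, 0.696, 0.124, 0.696]
contact_force: [0.2, -0.3, -4.1]
gripper_width: 41.5
```

```bash
python3 - <<'E'
from look import *
plan.plan(558,293,7,1.923)
E
```

```text
d [ 0.0015  0.0004 -0.0003] w [-0.05  0.01 -0.04] |w| 0.1
d [ 0.0015  0.0004 -0.0003] w [ 1.7995e+02 -6.0000e-02 -2.0000e-02] |w| 179.9
now [558.4 292.7   8.5] jawang 1.9221 q6 -1.958 q1 0.739 w 41.5 F [ 0.2 -0.3 -4.1] t 17.8
```

Request:
arm_command(rows=[{"dx": 0.0005, "dy": 0, "dz": 0, "wx": 0, "wy": 0, "wz": 0, "gripper": 1}, {"dx": 0.001, "dy": 0, "dz": 0, "wx": 0, "wy": 0, "wz": 0, "gripper": 1}, {"dx": 0.0015, "dy": 0, "dz": 0, "wx": 0, "wy": 0, "wz": 0, "gripper": 1}, {"dx": 0.002, "dy": 0, "dz": 0, "wx": 0, "wy": 0, "wz": 0, "gripper": 1}, {"dx": 0.002, "dy": 0, "dz": 0, "wx": 0, "wy": 0, "wz": 0, "gripper": 1}, {"dx": 0.002, "dy": 0, "dz": 0, "wx": 0, "wy": 0, "wz": 0, "gripper": 1}, {"dx": 0.002, "dy": 0, "dz": 0, "wx": 0, "wy": 0, "wz": 0, "gripper": 1}, {"dx": 0.002, "dy": 0, "dz": 0, "wx": 0, "wy": 0, "wz": 0, "gripper": 1}])

```text
clock: 18.6
position: [558.5, 292.7, 7.3]
ee_rot: [-0.123, 0.696, 0.124, 0.696]
contact_force: [-3.3, -0.9, 4.8]
gripper_width: 40.9
```

Contact: the vertical force went from -4 to +5 N. I'll open partly so the fingers stay clear of the rim, then lift.

Request:
arm_command(rows=[{"dx": 0, "dy": 0, "dz": 0, "wx": 0, "wy": 0, "wz": 0, "gripper": -0.2}, {"dx": 0, "dy": 0, "dz": 0, "wx": 0, "wy": 0, "wz": 0, "gripper": -0.2}, {"dx": 0, "dy": 0, "dz": 0, "wx": 0, "wy": 0, "wz": 0, "gripper": -0.2}, {"dx": 0, "dy": 0, "dz": 0, "wx": 0, "wy": 0, "wz": 0, "gripper": -0.2}, {"dx": 0, "dy": 0, "dz": 0, "wx": 0, "wy": 0, "wz": 0, "gripper": -0.2}, {"dx": 0, "dy": 0, "dz": 0, "wx": 0, "wy": 0, "wz": 0, "gripper": -0.2}, {"dx": 0, "dy": 0, "dz": 0, "wx": 0, "wy": 0, "wz": 0, "gripper": -0.2}, {"dx": 0, "dy": 0, "dz": 0, "wx": 0, "wy": 0, "wz": 0, "gripper": -0.2}])

```text
clock: 19.4
position: [558.5, 292.8, 7.3]
ee_rot: [-0.123, 0.696, 0.124, 0.696]
contact_force: [-0.7, -0.1, 0.1]
gripper_width: 50.9
```

Request:
arm_command(rows=[{"dx": -0.005, "dy": 0, "dz": 0, "wx": 0, "wy": 0, "wz": 0, "gripper": -0.2}, {"dx": -0.015, "dy": 0, "dz": 0, "wx": 0, "wy": 0, "wz": 0, "gripper": -0.2}, {"dx": -0.03, "dy": 0, "dz": 0, "wx": 0, "wy": 0, "wz": 0, "gripper": -0.2}, {"dx": -0.06, "dy": 0, "dz": 0, "wx": 0, "wy": 0, "wz": 0, "gripper": -0.5}, {"dx": -0.1, "dy": 0, "dz": 0, "wx": 0, "wy": 0, "wz": 0, "gripper": -1}, {"dx": -0.14, "dy": 0, "dz": 0, "wx": 0, "wy": 0, "wz": 0, "gripper": -1}, {"dx": -0.17, "dy": 0, "dz": 0, "wx": 0, "wy": 0, "wz": 0, "gripper": -1}, {"dx": -0.17, "dy": 0, "dz": 0, "wx": 0, "wy": 0, "wz": 0, "gripper": -1}])

```text
clock: 20.2
position: [561.0, 294.3, 184.5]
ee_rot: [-0.122, 0.692, 0.126, 0.7]
contact_force: [1.0, -0.3, -0.3]
gripper_width: 85.5
```

```bash
python3 - <<'E'
from look import *
look('w13',[('bar_middle',(43,106,33),3),T,('wood_block_middle',(45,76,30),4),M])
plan.plan(558,293,180,1.923)
im=get_image('scene'); cv2.imwrite('pics/s13.png',cv2.resize(im['img'][200:360,100:380,::-1],None,fx=2.8,fy=2.8))
E
```

```text
bar_middle 0.67 [299.5, 156.1, 343.5, 265.9] [183. 116. 103.]
bar_middle [558.699 293.029   1.923] 0.928
tray_floor 0.89 [274.6, 125.4, 372.4, 280.1] [197. 210. 222.]
tray_floor [556.792 290.951   3.497] 0.938
wood_block_middle 0.67 [7.8, 0.0, 99.5, 100.7] [118. 101.  88.]
wood_block_middle [503.992  35.357   1.906] 0.926
mat_top 0.79 [2.3, 1.0, 152.8, 139.4] [205. 164. 121.]
mat_top [5.07076e+02 3.51750e+01 3.40000e-01] 0.605
d [-0.004   0.0008  0.0006] w [-0.05 -0.11 -0.  ] |w| 0.1
d [-0.004   0.0008  0.0006] w [ 1.7995e+02 -0.0000e+00  1.7000e-01] |w| 179.9
now [557.7 292.1 176. ] jawang 1.9221 q6 -1.958 q1 0.739 w 85.4 F [-0.5 -1.2 -0.6] t 20.45
```

View pics/w13_f.png

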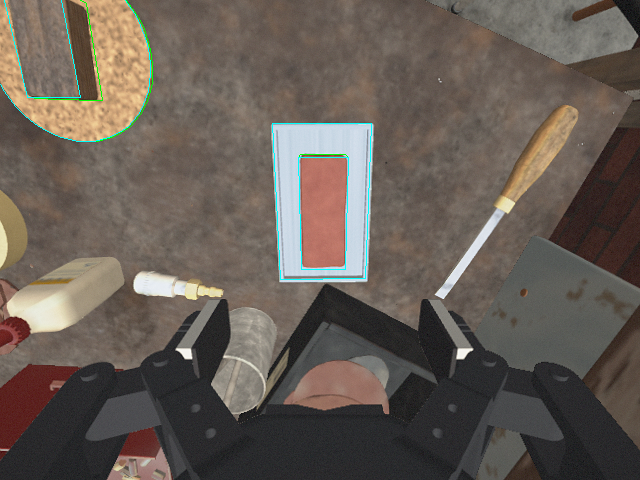

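View pics/s13.png

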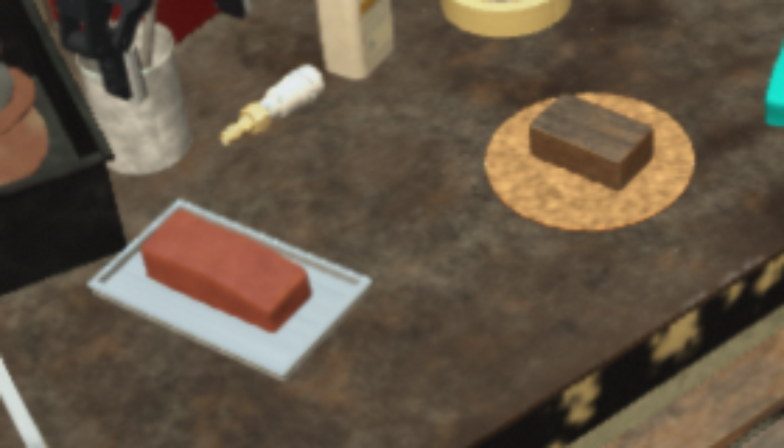

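The wrist view shows the bar at (322,211) inside the tray rim (274–372, 125–280). The scene view shows the bar flat in the tray and the block flat on the mat. The gripper is open, clear of everything at z≈176, so I'm handing in.

```bash
python3 -c "
from bench import arm
print(arm.job_done())"
```

```text
the job is handed in; nothing more can be done
None
```

I did both steps in the order asked. The block came out of the tray first and was set down on the cork mat. Then the red polishing bar was set down lengthwise on the tray floor. I handed the job in at about 20.5 s of the 58 s allowed.

- **Bar in the tray:** a fresh wrist-camera fit put the bar within about 3 mm of the tray's centre. It is lengthwise to within about 2 degrees (0.003 rad), with roughly 20 mm clear to each wall. The scene view shows it flat.
- **Block on the mat:** it lies flat and wholly on the mat. The wrist fit right after release put it about 1 mm from the mat's centre.
- **Forces:** the readings I saw stayed at or below about 11 N. Both pieces were lowered until they touched before I opened the gripper.
- **End state:** the gripper was open about 175 mm up and touching nothing. I left the turquoise look-alike and the sanding block alone.

**Disagreements:**
- The cameras differed by 1 to 4 mm on the tray's position.
- The last mat and block fits were rough because the picture edge cut them off.
- The network first picked the turquoise look-alike as the bar. I rejected that by its colour.

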